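# Read a filter pad under the hand lens

### The arm

A 6-joint arm with a two-finger parallel gripper is mounted at the origin on the work surface. World frame = base frame: x ahead of the robot, y to its left, z up, the work surface at z = 0. Lengths are in m, angles in degrees, forces in N, time in s.
With the tool pointing down it reaches from about 0.375 to 0.9 m from the base axis. Payload 3.1 kg.
Tool frame: the origin (TCP) lies on the centre line of the jaws, within the pads' length; the fingertips stand 17 mm ahead of it and the grasp point (between the pads) lies 2 mm behind it; y points along the fingers, x is the direction in which the jaws open and shut, and the axes are right-handed (so a half turn about y gives the same grasp; the last joint's range is limited). The gripper opens to 87 mm and grips with 3 to 60 N. Pads are 19 mm wide; open, the fingers measure 117 mm over their backs; the gripper's body (75 mm by 190 mm) begins 51 mm behind the grasp point.
Start: joints at [63.455, 30.224, 82.088, -0, 67.689, -10.227], TCP at [0.176, 0.6, 0.24] pointing down, gripper open.
Joint ranges: [-176.69, 176.69], [-43.24, 126.21], [12.49, 139.97], [-82, 262], [0, 151.66], [-163.58, 163.58]. Speed limits (degrees/s): [159.86, 159.86, 180, 180, 180, 180].

### API

Orientations are given as a 3x3 rotation matrix whose columns are the frame's x, y, z axes.
In Python, from rig import read_state, capture, camera_info, hand_in, trace, tip_of gives the robot as it stands.
- The arm moves only by the tool jog_arm, never from a script. Its argument "steps" is a list of rows, each an object with "fingers": the opening in per cent of the stroke, from 0 (shut) to 100 (fully open); "delta_pos": the shift along the world's x, y, z in mm, a list of three; "turn": the turn about the world's z in degrees. A call has 1 to 20 rows; each row is the pose to reach, as a shift and turn from the pose commanded when the call began; what a row does not reach only later rows make up. A row lasts 1/12 s, in which the tool goes at most 41.7 mm and 7.16 degrees, less where a joint would pass 70% of its speed; a pose out of reach is approached as far as the arm can. A call with a gripper value outside its range is refused whole. The fingers move at their own pace and stop on an object; the grip force is fixed at half the most. Time passes only in rows, so rows that repeat a pose let the fingers close. It gives the time, the measured TCP pose, the force and the opening at its end, in the units of the state.
- read_state(): the state, without advancing time (a new reading comes with each control period).
- capture(name): name is "side" or "top" or "wrist"; returns the picture (480x640x3 uint8, red, green, blue); there is no depth.
- camera_info(name): a dict with "fov_y" (degrees; the focal length in pixels is half the picture's height over the tangent of half this angle, whatever the lens; pixels are square), "cx", "cy" (the principal point, pixels), "view" (4x4, takes a point from world to camera coordinates); the wrist camera has in their place "tool_from_camera" (4x4, takes a point from camera to tool coordinates, whose origin is the TCP and whose axes are the tool frame's). Camera axes: x right, y down, z forward; pixel columns grow to the right and rows downward; lengths in m; the calibration is good to about 2 mm. The wrist camera is an equidistant fisheye: a pixel r from the principal point sees the ray r / f radians off the axis. A picture is of the moment at which its call begins: read the wrist's pose just before it. camera_info takes no time and is no camera call.
- hand_in(): hands the job in, once; it reports no verdict.
Trained networks look in the newest picture that a camera, given by its name, has taken for a name from the list of things; names that differ only in an ending like _2 or _b are one class to them, and where a whole thing is asked for, a point or a joint stands for the part that bears it (a point fixed in the world has none). Each returns a list of dicts, best first, with "confidence" (0 to 1); they miss things now and then, are a little off and sometimes report something else, mostly with a low value. They report only what shows in the picture. A call takes as long as a camera call. They do not tell look-alikes from the thing itself.
- trace(target, camera): "mask" (480x640 bool, what is visible of it).
- tip_of(target, camera): "position" ([x, y, z] in m, in world coordinates, good to about 4 mm: a listed point, or the origin of a listed thing).
The state is a dict: "time_s": time; "joint_positions": joint angles; "qvel": joint speeds; "tau": joint torques, N m; "position": TCP position; "tcp_rot": TCP orientation; "force": force on the tool from outside, world axes, zero at the start; "moment": the same for the moment, N m; "opening": opening from 0.0 (shut) to 1.0 (fully open).
Only numpy, scipy, OpenCV 4.12 (cv2) and the standard library are available. Lean on these libraries where they do the work, as an engineer would, in place of code of your own. Each camera call takes 0.05 s, during which the arm holds its last target.

### The job

Close the hinged cover of the filter-pad holder on the light stage and press it fully home, so that its two halves meet edge to edge. Then pick up the reading lens by its handle and hold it level and steady, centred over the filter pad, with the lens at the focal height marked by the pointer on the stage's post. Finish while still holding the lens there in the hand, clear of the stage and the rest; leave the pointer as it is set and do not disturb the sample jars.

Things in the scene. Friction and masses are not known exactly. Their poses are not given: they have to be found in the camera images.
- viewer: White light stage fixed on the bench, 200 (x) x 240 (y) x 38 mm high. Origin on the bench under the filter pad, z up, x from the pad towards the holder's hinge (away from the robot); it reaches from y = -110 to +130 mm. On it: the dark grey pad holder, 100 x 100 mm, centred on the origin, lower half fixed, rim 54 mm above the bench; at x = 35, y = 105 a focus post 10 mm thick, 226 mm high.
- pad_centre (a point): Middle of the upper face of the white filter pad (40 mm across, brown specks) in the lower half of the holder, 52 mm above the bench. Axes as the stage.
- cover (a joint): Angle of the holder's hinged upper half, a dark grey frame with a glass window, 100 x 100 x 12 mm: 0 = shut, the two rims meeting; grows as it swings up and away from the robot (about 1.57 = standing upright), at most 2.3. Its friction hinge stays wherever it is left; about 1 N at the free edge moves it.
- hinge_mid (a point): Middle of the hinge line of the cover, which runs along the stage's y axis, 53 mm from the pad centre in the stage's +x, 54 mm above the bench (the height at which the halves meet). Axes as the stage.
- cover_edge (a point): Middle of the cover's free edge, 103 mm from the hinge line, half-way through its 12 mm thickness; turns with the cover. Its z points out of the cover's outer (glass) face, 6 mm from this point, its x from the free edge towards the hinge. A thumb tab, 26 mm wide and 5 mm thick, stands 10 mm out from this edge.
- pointer_tip (a point): Tip of the 4 mm thick steel pointer on the collar clamped to the focus post. Its height is the focal height, at which the middle of the lens belongs: 75 to 125 mm above the pad as set. It lies at x = 35, y = 69 mm of the stage, pointing along -y; the collar is 22 mm across, 16 mm high, with a thumb screw reaching 26 mm in +x. It slips if pushed with more than about 6 N.
- lens_centre (a point): Centre of the glass of the reading lens (steel rim 72 mm across, 12 mm thick; grey handle; 110 g). z is the optical axis, upright when the lens is level; -x points along the handle. At the start the rim's far edge rests on the bench and the handle slopes up at about 0.24 rad on a bar rest. Balance point: about 40 mm from this centre towards the handle.
- lens_handle (a point): Good place to grip the lens: a point on the axis of its straight handle, 66 mm from the lens centre. The handle is a bar 16 mm wide (y) and 14 mm high (z), running from 46 to 148 mm from the lens centre. Axes as lens_centre.
- lens_rest: Small steel bar rest fixed on the bench, base 50 x 60 mm; its two 7 mm thick uprights, 36 mm apart, flank the handle and are 44 mm high. The bar passes under the handle 112 mm from the lens centre. Origin under the bar, on the bench; its x points to the lens.
- jar_a: Bystander: white sample jar with an orange screw cap, 53 mm across, 89 mm high, standing; origin under its centre.
- jar_b: Bystander: another such jar.
- jar_c: Bystander: another such jar.
Mind the look-alikes: they are no part of the job. What is shaped like the part that bears lens_centre but blue or purple is not meant. Several things look just like the lens_rest: the one meant starts farthest to the robot's left.

How it is judged:
By the outcome, as a careful person would: the job done as asked, in the order asked, and still so for the second after the job is handed in, while the arm keeps its last pose, push and grip.
It also fails if it takes over 56 s, if anything falls off the work surface, if the arm or the gripper's body presses on something with over 40 N, if the wrist force passes 120 N, or if a joint passes its speed limit or range.

## Working session

There is one attempt and no reset: what is moved stays moved. The work goes in short steps, Python scripts to look and compute and a tool call to move; the robot and the scene stay as the last step left them, time stands still between calls to the robot, and variables do not carry over. Pictures are saved under pics/ and viewed, and the job is handed in when it is done.

Besides the shell and the picture viewer there is one more tool, called after ">>>" by a JSON object that holds its "api" and its "payload", one argument or row to a line. jog_arm: Moves the arm, as the interface text tells. Its arguments: {"type":"object","properties":{"steps":{"type":"array","items":{"type":"object","properties":{"fingers":{"type":"number"},"delta_pos":{"type":"array","items":{"type":"number"}},"turn":{"type":"number"}}}}},"required":["steps"]}

```bash
mkdir -p pics; ls; cat > h.py <<'E'
import numpy as np, cv2, rig
from rig import *
def save(n,name):
    im=capture(n); cv2.imwrite(f'pics/{name}.png',im[:,:,::-1]); return im
def proj(n,p):
    c=camera_info(n); f=240/np.tan(np.radians(c['fov_y'])/2)
    V=np.array(c['view']); q=V[:3,:3]@np.array(p)+V[:3,3]
    return np.array([c['cx']+f*q[0]/q[2], c['cy']+f*q[1]/q[2]])
def ray(n,u,v):
    c=camera_info(n); f=240/np.tan(np.radians(c['fov_y'])/2)
    V=np.array(c['view']); R=V[:3,:3]
    d=R.T@np.array([(u-c['cx'])/f,(v-c['cy'])/f,1]); return -R.T@V[:3,3], d/np.linalg.norm(d)
def wray(u,v,st):
    c=camera_info('wrist'); f=240/np.tan(np.radians(c['fov_y'])/2)
    T=np.array(c['tool_from_camera']); dx,dy=u-c['cx'],v-c['cy']; r=np.hypot(dx,dy); th=r/f
    d=np.array([np.sin(th)*dx/max(r,1e-9),np.sin(th)*dy/max(r,1e-9),np.cos(th)])
    R=np.array(st['tcp_rot']); p=np.array(st['position'])
    return R@T[:3,3]+p, R@T[:3,:3]@d
def wproj(P,st):
    c=camera_info('wrist'); f=240/np.tan(np.radians(c['fov_y'])/2)
    T=np.linalg.inv(np.array(c['tool_from_camera'])); R=np.array(st['tcp_rot']); p=np.array(st['position'])
    q=T[:3,:3]@(R.T@(np.array(P)-p))+T[:3,3]; r=np.hypot(q[0],q[1]); th=np.arctan2(r,q[2])
    return np.array([c['cx']+f*th*q[0]/r,c['cy']+f*th*q[1]/r])
def atz(o,d,z): return o+d*(z-o[2])/d[2]
def tri(*rs):
    A=np.zeros((3,3));b=np.zeros(3)
    for o,d in rs:
        M=np.eye(3)-np.outer(d,d); A+=M;b+=M@o
    P=np.linalg.solve(A,b)
    return P,[np.linalg.norm((np.eye(3)-np.outer(d,d))@(P-o)) for o,d in rs]
E
python3 - <<'E'
from h import *
s=read_state(); print(s)
for n in('side','top','wrist'):
    save(n,n+'0'); print(n,camera_info(n))
    if n!='wrist':
        for t in('pad_centre','hinge_mid','cover_edge','pointer_tip','lens_centre','lens_handle','lens_rest','viewer','jar_a'):
            print(t,[(np.round(d['position'],3).tolist(),round(d['confidence'],2)) for d in tip_of(t,n)])
print(read_state()['time_s'])
E
```

```text
pics
{'time_s': 0.0, 'joint_positions': array([ 6.34544052e+01,  3.02796142e+01,  8.21568196e+01, -1.49245278e-04,
        6.76880335e+01, -1.02262155e+01]), 'qvel': array([-0.01120001,  0.1120247 ,  0.06797552, -0.04754442, -0.20070031,
       -0.02915807]), 'tau': array([ 1.22717365e-04, -4.40046358e+01, -1.76588881e+01,  6.32461673e-02,
        5.81334648e-02, -1.62320016e-04]), 'position': array([0.17526474, 0.59919795, 0.23856223]), 'tcp_rot': array([[ 2.80989342e-01, -9.68694924e-04, -9.59710400e-01],
       [ 9.59708506e-01, -1.94442784e-03,  2.80990751e-01],
       [-2.13828194e-03, -9.99997640e-01,  3.83301258e-04]]), 'force': array([ 0.09882991, -0.5971747 ,  0.50865519]), 'moment': array([ 0.06994486, -0.00551685, -0.03720853]), 'opening': 0.9978696713675301}
side {'fov_y': 47.97691692557171, 'cx': 317.7062982912819, 'cy': 240.01684184863367, 'view': array([[ 0.79500201, -0.60658584, -0.00504091, -0.4128772 ],
       [-0.40524395, -0.52489951, -0.74850374,  0.29278247],
       [ 0.4513858 ,  0.59710478, -0.66311141,  1.17648313],
       [ 0.        ,  0.        ,  0.      
[... 1430 characters left out ...]
8), ([0.515, -0.282, 0.03], 0.76)]
lens_rest [([0.474, -0.288, -0.004], 0.94), ([0.394, -0.38, 0.0], 0.68)]
viewer [([0.504, 0.093, -0.0], 0.95)]
jar_a [([0.768, -0.161, -0.003], 0.84), ([0.741, -0.272, 0.002], 0.84), ([0.48, 0.371, -0.004], 0.56)]
wrist {'fov_y': 65.70646984690485, 'cx': 320.22006366270074, 'cy': 244.712434036805, 'tool_from_camera': array([[ 9.99999233e-01,  7.33620431e-04, -9.97688075e-04,
         1.42606710e-05],
       [ 1.17210575e-03, -3.00681028e-01,  9.53724041e-01,
        -1.46879637e-01],
       [ 3.99685565e-04, -9.53724479e-01, -3.00681657e-01,
         8.37403345e-02],
       [ 0.00000000e+00,  0.00000000e+00,  0.00000000e+00,
         1.00000000e+00]])}
1.05
```

View pics/side0.png

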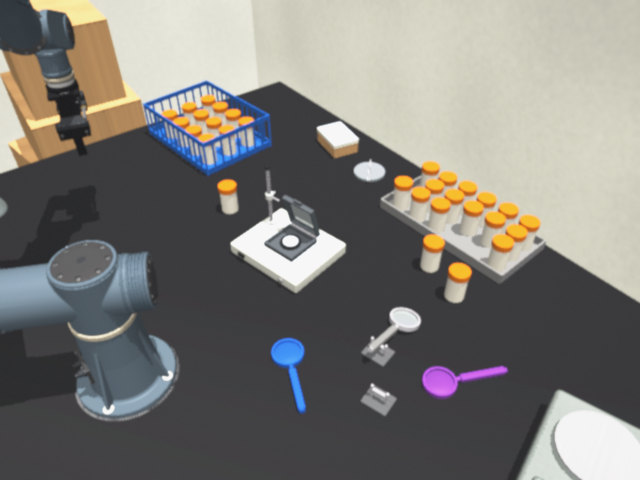

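View pics/top0.png

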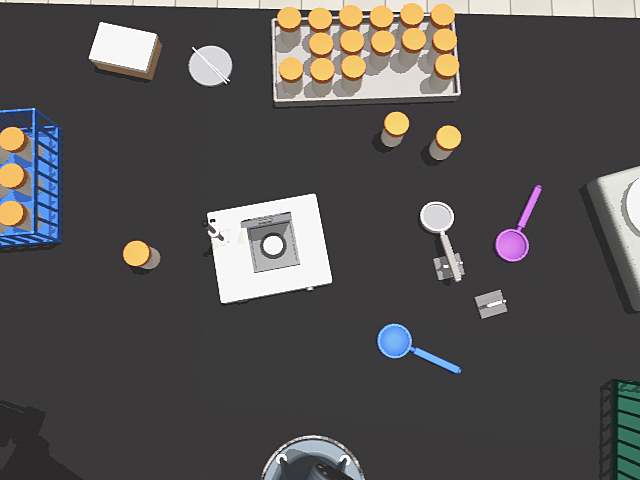

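View pics/wrist0.png

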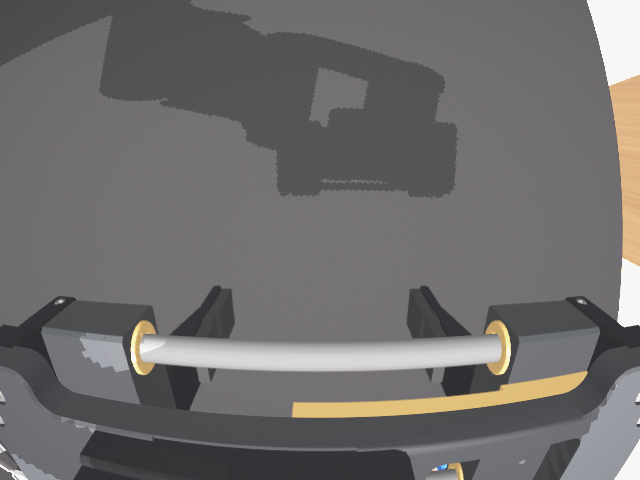

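The reading lens is the steel one at top (437,217), side (405,320). The blue one (395,340) and purple one (512,245) are look-alikes. Two rests show at top (449,265) (y≈-0.29) and (491,304) (y≈-0.38). The first is farther left and the lens lies on it, so that is the rest meant. I'll confirm it in a crop and refine the poses.

```bash
python3 - <<'E'
from h import *
from scipy.optimize import least_squares
im={n:cv2.imread(f'pics/{n}0.png') for n in('top','side')}
# stage quad in top
for n in('top','side'):
    m=(im[n].min(2)>215).astype(np.uint8)
    k,lab,st,_=cv2.connectedComponentsWithStats(m)
    x0,y0=map(int,proj(n,[0.45,0.0,0.038])); 
    l=lab[y0,x0]; print(n,x0,y0,l,st[l])
    c,_=cv2.findContours((lab==l).astype(np.uint8),cv2.RETR_EXTERNAL,cv2.CHAIN_APPROX_NONE)
    h=cv2.convexHull(max(c,key=len)); print(cv2.approxPolyDP(h,6,True).reshape(-1,2).tolist())
def S(px,py,yaw):
    return lambda p:np.array([px+np.cos(yaw)*p[0]-np.sin(yaw)*p[1],py+np.sin(yaw)*p[0]+np.cos(yaw)*p[1],p[2]])
T=S(.502,.095,np.radians(9))
for n in('top','side'):
    print(n,[proj(n,T(p)).round(0).tolist() for p in [(.1,.13,.038),(.1,-.11,.038),(-.1,-.11,.038),(-.1,.13,.038)]])
a=cv2.resize(im['top'][150:330,190:350],None,fx=3.3,fy=3.3,interpolation=cv2.INTER_CUBIC)
b=cv2.resize(im['top'][180:330,400:530],None,fx=3.9,fy=3.9,interpolation=cv2.INTER_CUBIC)
cv2.imwrite('pics/ca.png',a);cv2.imwrite('pics/cb.png',b)
c=cv2.resize(im['side'][155:300,220:360],None,fx=4,fy=4,interpolation=cv2.INTER_CUBIC);cv2.imwrite('pics/cc.png',c)
E
```

```text
top 315 270 90 [ 207  194  125  109 7455]
[[314, 194], [331, 281], [222, 302], [207, 214]]
side 295 272 58 [ 231  209  114   77 3099]
[[279, 209], [344, 243], [296, 285], [231, 244]]
top [[207.0, 209.0], [317.0, 194.0], [329.0, 285.0], [217.0, 301.0]]
side [[284.0, 207.0], [347.0, 245.0], [293.0, 285.0], [230.0, 240.0]]
```

View pics/ca.png

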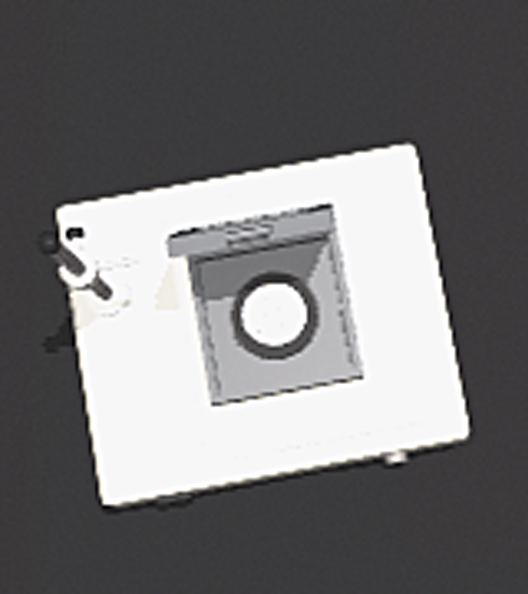

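View pics/cb.png

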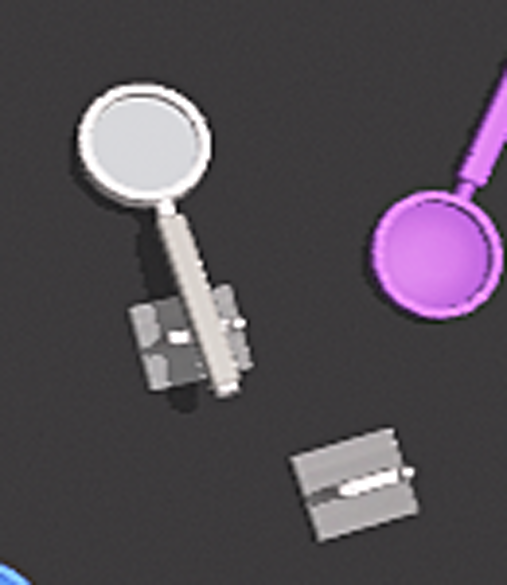

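View pics/cc.png

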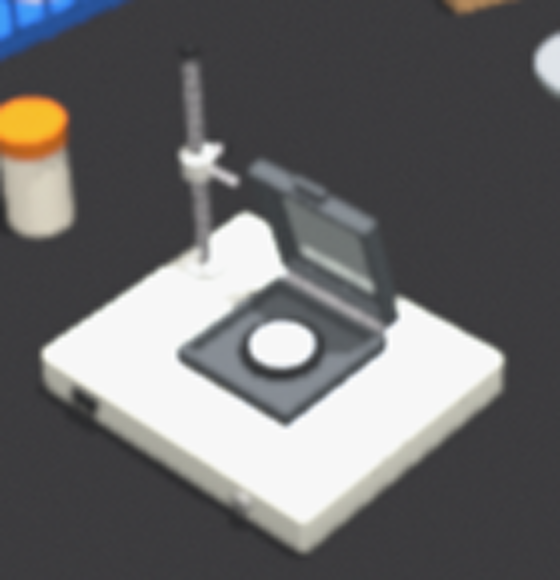

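```bash
python3 - <<'E'
from h import *
from scipy.optimize import least_squares
def T(q,p):
    c,s=np.cos(q[2]),np.sin(q[2]); return np.array([q[0]+c*p[0]-s*p[1],q[1]+s*p[0]+c*p[1],p[2]])
C=[(.1,-.11,.038),(-.1,-.11,.038),(-.1,.13,.038)]
CL=C+[(.1,.13,.038)]
ob={'top':[(315,194.5),(331,282),(221,303)],'side':None}
# refined by line fitting on hull
obs={}
for n in('top','side'):
    im=cv2.imread(f'pics/{n}0.png'); m=(im.min(2)>215).astype(np.uint8)
    k,lab,st,_=cv2.connectedComponentsWithStats(m); x0,y0=map(int,proj(n,[0.45,0.0,0.038]))
    c,_=cv2.findContours((lab==lab[y0,x0]).astype(np.uint8),cv2.RETR_EXTERNAL,cv2.CHAIN_APPROX_NONE)
    obs[n]=max(c,key=len).reshape(-1,2).astype(float)
def res(q,names):
    r=[]
    for n in names:
        P=[proj(n,T(q,p)) for p in CL]
        pts=obs[n]
        for i in range(4):
            a,b=P[i],P[(i+1)%4]; d=(b-a)/np.linalg.norm(b-a); nn=np.array([-d[1],d[0]])
            t=(pts-a)@d; e=(pts-a)@nn; ok=(t>8)&(t<np.linalg.norm(b-a)-8)&(abs(e)<9)
            r.append(np.median(e[ok]));
            # halves for angle
            L=np.linalg.norm(b-a); 
            for lo,hi in((8,L/2),(L/2,L-8)):
                k=(t>lo)&(t<hi)&(abs(e)<9); r.append(np.median(e[k]) if k.any() else 0)
    return np.array(r)
for names in(['top'],['side'],['top','side']):
    f=least_squares(res,[.502,.095,np.radians(11)],args=(names,),loss='soft_l1',diff_step=1e-3)
    print(names,f.x[:2].round(4),np.degrees(f.x[2]).round(2),np.round(res(f.x,names),1))
q=f.x
for nm,p in dict(pad=(0,0,.052),hinge=(.053,0,.054),ptr=(.035,.069,.13)).items(): print(nm,T(q,p).round(4))
# pointer in side crop (220+238/4,155+182/4); top crop (190+110/3.3,150+300/3.3)
P=tri(ray('side',220+238/4,155+182/4),ray('top',190+110/3.3,150+299/3.3)); print('ptr tri',P)
for r in (.24,): pass
# pad centre tri
print('pad',tri(ray('side',220+281/4,155+345/4),ray('top',190+274/3.3,150+314/3.3)))
print('lens',tri(ray('side',405,320),ray('top',400+145/3.9,180+146/3.9)))
E
```

```text
['top'] [0.5018 0.0915] 11.75 [1.1 1.1 1.1 1.  1.1 1.  1.1 0.8 1.5 1.1 1.1 1.1]
['side'] [0.4998 0.0902] 6.17 [ 0.8  1.7 -0.9 -0.3  1.2 -1.8  0.4  0.6  0.2 -0.4  0.  -0.4]
['top', 'side'] [0.5    0.0916] 11.89 [ 0.9  0.9  0.9  1.8  1.8  1.9  1.3  1.   1.7  0.3  0.3  0.4  0.4  0.3
  0.5 -0.1 -0.1 -0.2  0.3  0.   1.2  1.1  6.   0.9]
pad [0.5    0.0916 0.052 ]
hinge [0.5518 0.1025 0.054 ]
ptr [0.52   0.1663 0.13  ]
ptr tri (array([0.50969603, 0.17635907, 0.12904286]), [np.float64(0.014317623948160614), np.float64(0.01431762394816069)])
pad (array([0.50042431, 0.09243399, 0.05130078]), [np.float64(0.0011155631407681256), np.float64(0.0011155631407681896)])
lens (array([ 0.57534952, -0.26601491,  0.01541903]), [np.float64(0.0007440446335324425), np.float64(0.0007440446335323762)])
```

>>> {"api": "jog_arm", "payload": {
  "steps": [
    {"delta_pos": [20,-25,30],"turn": -7,"fingers": 0},
    {"delta_pos": [40,-50,60],"turn": -14,"fingers": 0},
    {"delta_pos": [70,-88,80],"turn": -21,"fingers": 0},
    {"delta_pos": [405,-505,80],"turn": -152,"fingers": 0},
    {"delta_pos": [405,-505,80],"turn": -152,"fingers": 0},
    {"delta_pos": [405,-505,80],"turn": -152,"fingers": 0},
    {"delta_pos": [405,-505,80],"turn": -152,"fingers": 0},
    {"delta_pos": [405,-505,80],"turn": -152,"fingers": 0},
    {"delta_pos": [405,-505,80],"turn": -152,"fingers": 0},
    {"delta_pos": [405,-505,80],"turn": -152,"fingers": 0},
    {"delta_pos": [405,-505,80],"turn": -152,"fingers": 0},
    {"delta_pos": [405,-505,80],"turn": -152,"fingers": 0},
    {"delta_pos": [405,-505,80],"turn": -152,"fingers": 0},
    {"delta_pos": [405,-505,80],"turn": -152,"fingers": 0},
    {"delta_pos": [405,-505,80],"turn": -152,"fingers": 0},
    {"delta_pos": [405,-505,80],"turn": -152,"fingers": 0},
    {"delta_pos": [405,-505,80],"turn": -152,"fingers": 0},
    {"delta_pos": [405,-505,80],"turn": -152,"fingers": 0},
    {"delta_pos": [405,-505,80],"turn": -152,"fingers": 0},
    {"delta_pos": [405,-505,80],"turn": -152,"fingers": 0}
  ]
}}

```text
time_s: 2.72
position: [0.5808, 0.0941, 0.3193]
tcp_rot: [[0.35, -0.0, 0.937], [-0.937, 0.0, 0.35], [-0.0, -1.0, -0.0]]
force: [0.8, -0.2, 0.1]
opening: 0.007
```

>>> {"api": "jog_arm", "payload": {
  "steps": [
    {"delta_pos": [0,0,0],"turn": -7},
    {"delta_pos": [0,0,0],"turn": -14},
    {"delta_pos": [0,0,0],"turn": -14}
  ]
}}

```text
$.steps[0]: bad value
```

>>> {"api": "jog_arm", "payload": {
  "steps": [
    {"delta_pos": [0,0,-60],"turn": -7,"fingers": 0},
    {"delta_pos": [0,0,-60],"turn": -9,"fingers": 0},
    {"delta_pos": [0,0,-60],"turn": -9,"fingers": 0}
  ]
}}

```text
time_s: 2.97
position: [0.5773, 0.0947, 0.2551]
tcp_rot: [[0.206, -0.01, 0.979], [-0.979, 0.0, 0.206], [-0.002, -1.0, -0.01]]
force: [-1.0, 0.3, -0.1]
opening: 0.009
```

```bash
python3 - <<'E'
from h import *
s=read_state(); print(s['position'],np.degrees(np.arctan2(s['tcp_rot'][1][0],s['tcp_rot'][0][0])))
save('wrist','w1');save('side','s1')
for t in('pointer_tip','pad_centre','cover_edge','hinge_mid'):
  for n in('wrist','side'): print(t,n,[(np.round(d['position'],3).tolist(),round(d['confidence'],2)) for d in tip_of(t,n)][:2])
E
```

```text
[0.57728524 0.09474453 0.25510855] -78.11632740922533
pointer_tip wrist [([0.521, 0.17, 0.135], 0.65)]
pointer_tip side [([0.52, 0.169, 0.128], 0.54)]
pad_centre wrist []
pad_centre side [([0.503, 0.091, 0.051], 0.63), ([0.47, -0.29, 0.0], 0.18)]
cover_edge wrist [([0.534, 0.104, 0.153], 0.82)]
cover_edge side [([0.521, 0.17, 0.129], 0.27)]
hinge_mid wrist [([0.555, 0.107, 0.054], 0.8), ([0.502, 0.093, 0.003], 0.62)]
hinge_mid side [([0.553, 0.105, 0.056], 0.85)]
```

View pics/w1.png

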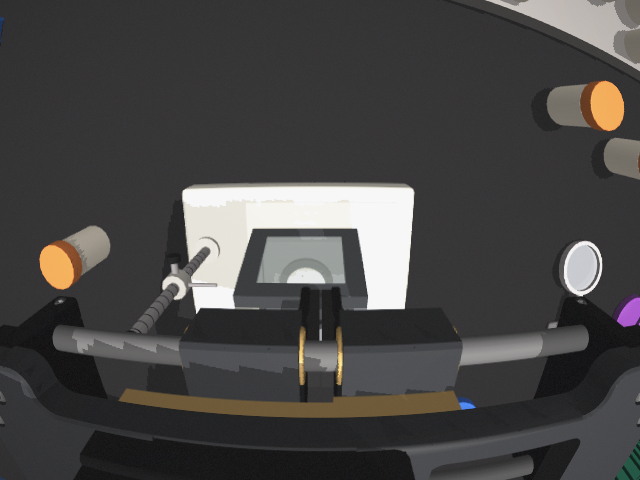

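View pics/s1.png

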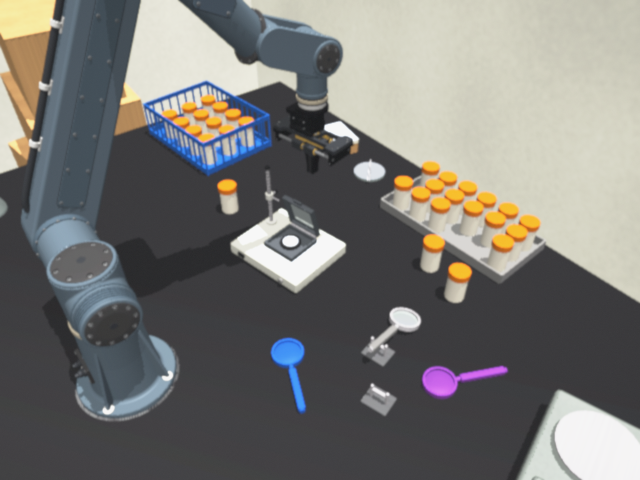

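>>> {"api": "jog_arm", "payload": {
  "steps": [
    {"delta_pos": [3,-7,-35],"turn": 0,"fingers": 0},
    {"delta_pos": [3,-7,-70],"turn": 0,"fingers": 0},
    {"delta_pos": [3,-7,-99],"turn": 0,"fingers": 0},
    {"delta_pos": [3,-7,-99],"turn": 0,"fingers": 0},
    {"delta_pos": [-12,-10,-99],"turn": 0,"fingers": 0},
    {"delta_pos": [-26,-13,-99],"turn": 0,"fingers": 0},
    {"delta_pos": [-37,-15,-102],"turn": 0,"fingers": 0},
    {"delta_pos": [-48,-17,-105],"turn": 0,"fingers": 0},
    {"delta_pos": [-59,-20,-109],"turn": 0,"fingers": 0},
    {"delta_pos": [-70,-22,-115],"turn": 0,"fingers": 0},
    {"delta_pos": [-80,-24,-122],"turn": 0,"fingers": 0},
    {"delta_pos": [-89,-26,-131],"turn": 0,"fingers": 0},
    {"delta_pos": [-94,-27,-138],"turn": 0,"fingers": 0},
    {"delta_pos": [-98,-28,-145],"turn": 0,"fingers": 0},
    {"delta_pos": [-98,-28,-145],"turn": 0,"fingers": 0}
  ]
}}

```text
time_s: 4.72
position: [0.4821, 0.0667, 0.1148]
tcp_rot: [[0.207, -0.001, 0.978], [-0.978, 0.0, 0.207], [-0.0, -1.0, -0.001]]
force: [0.2, 0.0, -0.6]
opening: 0.001
```

```bash
python3 - <<'E'
from h import *
s=read_state(); print(s['position'])
a=save('wrist','w2');b=save('side','s2')
cv2.imwrite('pics/c2.png',cv2.resize(b[150:300,210:360,::-1],None,fx=3.9,fy=3.9,interpolation=cv2.INTER_CUBIC))
E
```

```text
[0.48213236 0.06674587 0.11478002]
```

View pics/c2.png

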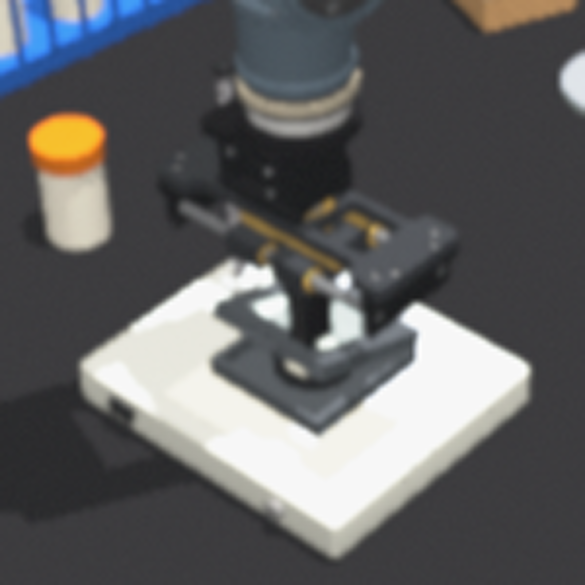

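View pics/w2.png

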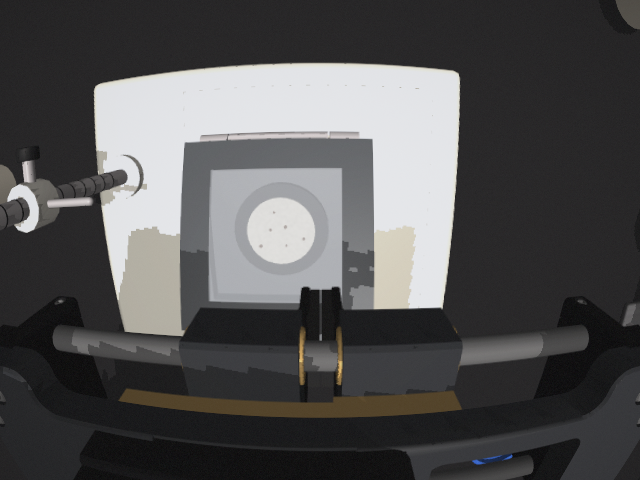

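>>> {"api": "jog_arm", "payload": {
  "steps": [
    {"delta_pos": [-4,-1,-8],"turn": 0,"fingers": 0},
    {"delta_pos": [-7,-1,-16],"turn": 0,"fingers": 0},
    {"delta_pos": [-10,-2,-22],"turn": 0,"fingers": 0},
    {"delta_pos": [-12,-2,-27],"turn": 0,"fingers": 0},
    {"delta_pos": [-12,-2,-30],"turn": 0,"fingers": 0},
    {"delta_pos": [-12,-2,-32],"turn": 0,"fingers": 0},
    {"delta_pos": [-12,-2,-32],"turn": 0,"fingers": 0}
  ]
}}

```text
time_s: 5.4
position: [0.4703, 0.0648, 0.0833]
tcp_rot: [[0.207, -0.001, 0.978], [-0.978, -0.0, 0.207], [-0.0, -1.0, -0.001]]
force: [-1.6, -0.5, 6.8]
opening: 0.007
```

>>> {"api": "jog_arm", "payload": {
  "steps": [
    {"delta_pos": [0,0,-1],"turn": 0,"fingers": 0},
    {"delta_pos": [0,0,-2],"turn": 0,"fingers": 0},
    {"delta_pos": [0,0,-2],"turn": 0,"fingers": 0}
  ]
}}

```text
time_s: 5.65
position: [0.4703, 0.0648, 0.0829]
tcp_rot: [[0.207, 0.0, 0.978], [-0.978, -0.0, 0.207], [0.0, -1.0, 0.0]]
force: [-4.0, -0.9, 24.0]
opening: 0.004
```

>>> {"api": "jog_arm", "payload": {
  "steps": [
    {"delta_pos": [0,0,20],"turn": 0,"fingers": 0},
    {"delta_pos": [0,0,60],"turn": 0,"fingers": 0},
    {"delta_pos": [-10,-20,100],"turn": 0,"fingers": 0},
    {"delta_pos": [-20,-50,139],"turn": 0,"fingers": 20},
    {"delta_pos": [-20,-50,139],"turn": 0,"fingers": 60},
    {"delta_pos": [-20,-50,139],"turn": 0,"fingers": 60}
  ]
}}

```text
time_s: 6.15
position: [0.4522, 0.0133, 0.2223]
tcp_rot: [[0.204, 0.007, 0.979], [-0.979, -0.002, 0.204], [0.003, -1.0, 0.007]]
force: [-0.6, -0.0, -0.2]
opening: 0.151
```

```bash
python3 - <<'E'
from h import *
s=read_state(); print(s['position'].round(4),np.degrees(np.arctan2(s['tcp_rot'][1][0],s['tcp_rot'][0][0])).round(2))
a=save('wrist','w3');b=save('side','s3')
for t in('pointer_tip','pad_centre','cover_edge','hinge_mid','lens_centre','lens_handle','lens_rest'):
  for n in('wrist','side'): print(t,n,[(np.round(d['position'],3).tolist(),round(d['confidence'],2)) for d in tip_of(t,n)][:3])
cv2.imwrite('pics/c3.png',cv2.resize(b[150:300,210:360,::-1],None,fx=3.9,fy=3.9,interpolation=cv2.INTER_CUBIC))
E
```

```text
[0.4522 0.0133 0.2223] -78.21
pointer_tip wrist [([0.52, 0.17, 0.134], 0.67), ([0.454, 0.083, 0.055], 0.61)]
pointer_tip side [([0.524, 0.167, 0.126], 0.54), ([0.504, 0.098, 0.001], 0.52)]
pad_centre wrist [([0.502, 0.09, 0.054], 0.56)]
pad_centre side [([0.503, 0.096, 0.048], 0.62)]
cover_edge wrist [([0.452, 0.086, 0.056], 0.71)]
cover_edge side [([0.454, 0.087, 0.06], 0.83)]
hinge_mid wrist [([0.558, 0.106, 0.06], 0.75)]
hinge_mid side [([0.557, 0.106, 0.056], 0.92)]
lens_centre wrist [([0.579, -0.263, 0.012], 0.62), ([0.471, -0.287, 0.0], 0.48)]
lens_centre side [([0.578, -0.262, 0.013], 0.76), ([0.522, -0.429, 0.009], 0.68), ([0.308, -0.166, 0.008], 0.58)]
lens_handle wrist [([0.512, -0.276, 0.029], 0.98), ([0.279, -0.227, 0.006], 0.63)]
lens_handle side [([0.581, -0.461, 0.007], 0.76), ([0.279, -0.232, 0.015], 0.61), ([0.517, -0.279, 0.03], 0.58)]
lens_rest wrist [([0.472, -0.288, -0.001], 0.71)]
lens_rest side [([0.387, -0.38, -0.001], 0.84), ([0.469, -0.294, 0.001], 0.56)]
```

View pics/c3.png

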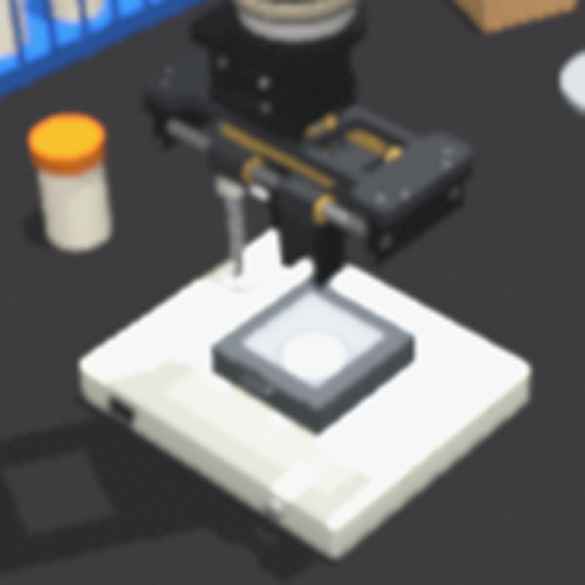

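View pics/w3.png

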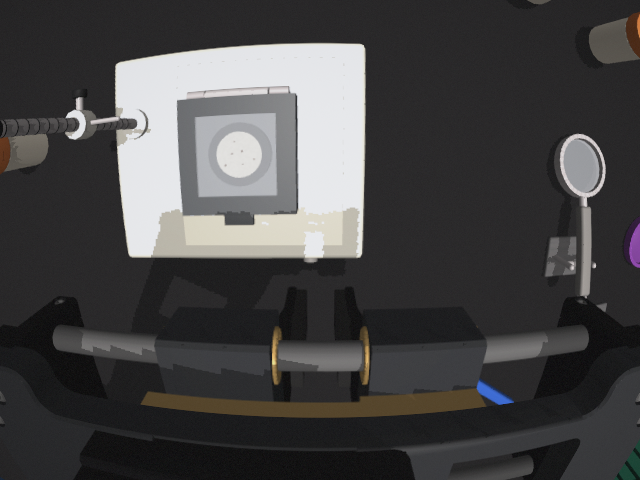

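Cover lies shut: in the side crop the edges meet and the tab is at (258,388). In the wrist view the pad is at (240,155) and the pointer tip at about (117,119). Next I'll measure the pointer tip height and the lens.

```bash
python3 - <<'E'
import cv2,numpy as np
def cr(f,x,y,w=40,h=30): return cv2.resize(cv2.imread(f'pics/{f}.png')[y-h:y+h,x-w:x+w],None,fx=5,fy=5,interpolation=cv2.INTER_CUBIC)
cv2.imwrite('pics/p.png',np.vstack([np.hstack([cr('w1',205,285),cr('w2',85,205)]),np.hstack([cr('w3',105,120),cr('side0',275,195)])]))
E
```

```text
(no output)
```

View pics/p.png

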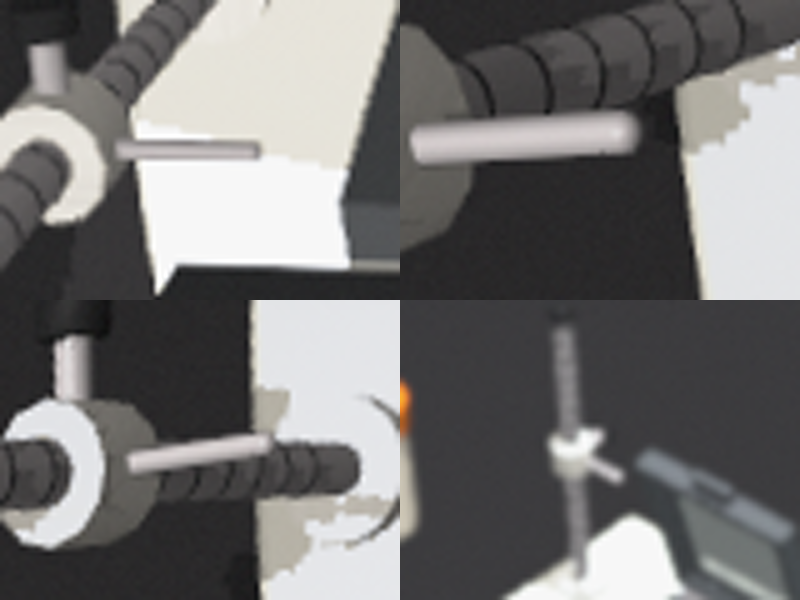

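```bash
python3 - <<'E'
from h import *
s1=dict(position=[0.57728524,0.09474453,0.25510855],tcp_rot=[[0.206,-0.01,0.979],[-0.979,0.0,0.206],[-0.002,-1.0,-0.01]])
s2=dict(position=[0.48213236,0.06674587,0.11478002],tcp_rot=[[0.207,-0.001,0.978],[-0.978,0.0,0.207],[0,-1.0,-0.001]])
s3=dict(position=[0.4522,0.0133,0.2223],tcp_rot=[[0.204,0.007,0.979],[-0.979,-0.002,0.204],[0.003,-1.0,0.007]])
R=[wray(217,285.2,s1),wray(92.2,201,s2),wray(119,119.2,s3),ray('side',279.4,200.2)]
import itertools
for k in(2,4):
  for c in itertools.combinations(range(4),k):
    P,e=tri(*[R[i] for i in c]); print(c,P.round(4),np.round(e,4))
for c in [(0,1,2)]:
    P,e=tri(*[R[i] for i in c]); print(c,P.round(4),np.round(e,4))
# pad: w3 center (240,154.5), at z .052
print('pad w3',atz(*wray(240,154.5,s3),.052).round(4),'w2',atz(*wray(281.5,230.5,s2),.052).round(4))
print('stage corners w3',[atz(*wray(u,v,s3),.038).round(4).tolist() for u,v in((117,63),(364,44),(364,258),(128,258))])
print('lens w3',atz(*wray(581,166,s3),.012).round(4))
E
```

```text
(0, 1) [0.5218 0.1696 0.1318] [0.0001 0.0001]
(0, 2) [0.5212 0.1698 0.1314] [0.0004 0.0004]
(0, 3) [0.5215 0.1694 0.1308] [0.0004 0.0004]
(1, 2) [0.5214 0.1697 0.1319] [0.0004 0.0004]
(1, 3) [0.5218 0.1698 0.1308] [0.0005 0.0005]
(2, 3) [0.5212 0.1691 0.1317] [0.0007 0.0007]
(0, 1, 2, 3) [0.5214 0.1697 0.1312] [0.0001 0.0004 0.0007 0.0008]
(0, 1, 2) [0.5214 0.1698 0.1315] [0.0003 0.0004 0.0005]
pad w3 [0.5015 0.0935 0.052 ] w2 [0.5018 0.0942 0.052 ]
stage corners w3 [[0.5718, 0.2381, 0.038], [0.6205, 0.0084, 0.038], [0.4273, -0.0351, 0.038], [0.3771, 0.2009, 0.038]]
lens w3 [ 0.5775 -0.2675  0.012 ]
```

>>> {"api": "jog_arm", "payload": {
  "steps": [
    {"delta_pos": [4,-305,-20],"turn": 2,"fingers": 60},
    {"delta_pos": [4,-305,-20],"turn": 2,"fingers": 60},
    {"delta_pos": [4,-305,-20],"turn": 2,"fingers": 60},
    {"delta_pos": [4,-305,-20],"turn": 2,"fingers": 60},
    {"delta_pos": [4,-305,-20],"turn": 2,"fingers": 60},
    {"delta_pos": [4,-305,-20],"turn": 2,"fingers": 60},
    {"delta_pos": [4,-305,-20],"turn": 2,"fingers": 60},
    {"delta_pos": [4,-305,-20],"turn": 2,"fingers": 60},
    {"delta_pos": [4,-305,-20],"turn": 2,"fingers": 60},
    {"delta_pos": [4,-305,-20],"turn": 2,"fingers": 60}
  ]
}}

```text
time_s: 7.78
position: [0.454, -0.2902, 0.1992]
tcp_rot: [[0.239, -0.001, 0.971], [-0.971, 0.002, 0.239], [-0.002, -1.0, -0.0]]
force: [-0.6, 1.6, -0.7]
opening: 0.598
```

```bash
python3 - <<'E'
from h import *
s=read_state(); print(s['position'].round(4),np.degrees(np.arctan2(s['tcp_rot'][1][0],s['tcp_rot'][0][0])).round(2),np.array(s['tcp_rot']).round(3).tolist())
a=save('wrist','w4')
for t in('lens_centre','lens_handle','lens_rest'):
  for n in('wrist',): print(t,n,[(np.round(d['position'],4).tolist(),round(d['confidence'],2)) for d in tip_of(t,n)][:3])
E
```

```text
[ 0.454  -0.2902  0.1992] -76.19 [[0.239, -0.001, 0.971], [-0.971, 0.002, 0.239], [-0.002, -1.0, -0.0]]
lens_centre wrist [([0.5776, -0.2654, 0.0122], 0.77), ([0.5195, -0.4298, 0.0026], 0.62)]
lens_handle wrist [([0.5157, -0.2775, 0.0298], 0.94), ([0.5798, -0.4591, 0.0071], 0.62)]
lens_rest wrist [([0.3852, -0.3807, -0.0029], 0.81), ([0.4729, -0.2858, 0.0009], 0.71)]
```

View pics/w4.png

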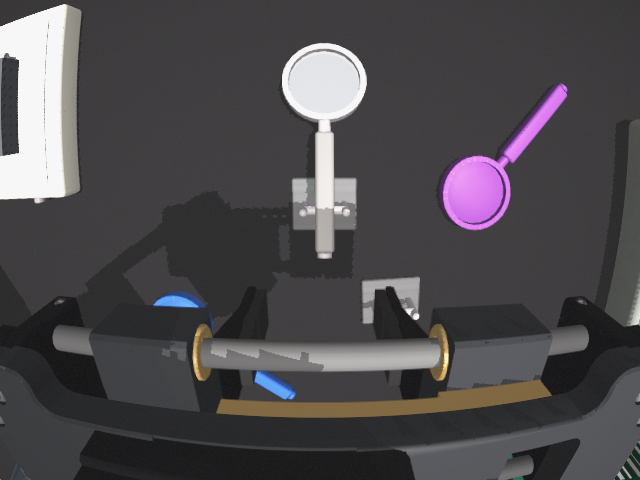

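The wrist view shows the steel lens (rim at (324,82), handle running down to (325,255)) lying on its rest at (325,205). The other rest is at (392,300).

```bash
python3 - <<'E'
from h import *
s=read_state()
m=trace('lens_centre','wrist')[0]; M=m['mask']; print(m['confidence'],M.sum())
for v in range(45,262,15):
    u=np.where(M[v])[0]
    if len(u): print(v,u.min(),u.max(),end=' | ')
print()
h=lambda r:.012+ (r)*0  # 
c=atz(*wray(324,82,s),.012); g1=atz(*wray(324.5,140,s),.026); g2=atz(*wray(325,250,s),.045)
print(c,g1,g2)
for a,b in((c,g1),(c,g2),(g1,g2)): d=a-b; print(np.degrees(np.arctan2(d[1],d[0])),np.linalg.norm(d[:2]))
print(read_state()['time_s'])
E
```

```text
0.9 7616
45 311 337 | 60 290 359 | 75 282 365 | 90 284 364 | 105 290 358 | 120 312 335 | 135 315 333 | 150 315 333 | 165 316 333 | 180 316 333 | 195 315 333 | 210 315 333 | 225 315 333 | 240 315 333 | 255 317 331 | 
[ 0.57803923 -0.26033902  0.012     ] [ 0.52759028 -0.2733146   0.026     ] [ 0.43824316 -0.29616418  0.045     ]
14.423962839698971 0.05209090112372563
14.37370894392768 0.14431348178524897
14.345323600789694 0.0922226120157152
8.0333
```

>>> {"api": "jog_arm", "payload": {
  "steps": [
    {"delta_pos": [31,7,-20],"turn": 0.5,"fingers": 60},
    {"delta_pos": [62,14,-50],"turn": 0.5,"fingers": 60},
    {"delta_pos": [62,14,-90],"turn": 0.5,"fingers": 60},
    {"delta_pos": [62,14,-120],"turn": 0.5,"fingers": 60},
    {"delta_pos": [62,14,-145],"turn": 0.5,"fingers": 60},
    {"delta_pos": [62,14,-162],"turn": 0.5,"fingers": 60},
    {"delta_pos": [62,14,-172],"turn": 0.5,"fingers": 60},
    {"delta_pos": [62,14,-172],"turn": 0.5,"fingers": 60},
    {"delta_pos": [62,14,-172],"turn": 0.5,"fingers": 60}
  ]
}}

```text
time_s: 8.78
position: [0.5168, -0.2757, 0.0278]
tcp_rot: [[0.25, -0.0, 0.968], [-0.968, 0.0, 0.25], [-0.0, -1.0, -0.0]]
force: [0.7, 0.4, 0.1]
opening: 0.602
```

```bash
python3 - <<'E'
from h import *
a=save('wrist','w5')
E
```

```text
(no output)
```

View pics/w5.png

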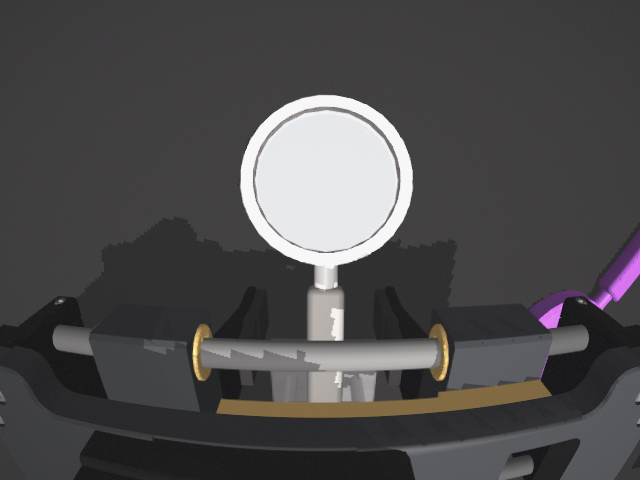

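>>> {"api": "jog_arm", "payload": {
  "steps": [
    {"delta_pos": [0.5,-2,0],"turn": 0,"fingers": 60},
    {"delta_pos": [0.5,-2,0],"turn": 0,"fingers": 30},
    {"delta_pos": [0.5,-2,0],"turn": 0,"fingers": 0},
    {"delta_pos": [0.5,-2,0],"turn": 0,"fingers": 0},
    {"delta_pos": [0.5,-2,0],"turn": 0,"fingers": 0},
    {"delta_pos": [0.5,-2,0],"turn": 0,"fingers": 0},
    {"delta_pos": [0.5,-2,0],"turn": 0,"fingers": 0},
    {"delta_pos": [0.5,-2,0],"turn": 0,"fingers": 0},
    {"delta_pos": [0.5,-2,0],"turn": 0,"fingers": 0},
    {"delta_pos": [0.5,-2,0],"turn": 0,"fingers": 0}
  ]
}}

```text
time_s: 9.67
position: [0.517, -0.2782, 0.0275]
tcp_rot: [[0.249, -0.0, 0.968], [-0.968, 0.0, 0.249], [-0.0, -1.0, -0.0]]
force: [-1.0, 0.2, 0.1]
opening: 0.181
```

>>> {"api": "jog_arm", "payload": {
  "steps": [
    {"delta_pos": [0,0,5],"turn": 0,"fingers": 0},
    {"delta_pos": [0,0,15],"turn": 0,"fingers": 0},
    {"delta_pos": [0,0,30],"turn": 0,"fingers": 0},
    {"delta_pos": [0,0,50],"turn": 0,"fingers": 0},
    {"delta_pos": [0,0,70],"turn": 0,"fingers": 0},
    {"delta_pos": [0,0,90],"turn": 0,"fingers": 0},
    {"delta_pos": [0,0,100],"turn": 0,"fingers": 0},
    {"delta_pos": [0,0,100],"turn": 0,"fingers": 0}
  ]
}}

```text
time_s: 10.33
position: [0.5185, -0.2792, 0.1306]
tcp_rot: [[0.249, 0.005, 0.968], [-0.968, -0.004, 0.249], [0.005, -1.0, 0.004]]
force: [0.5, 0.4, -0.8]
opening: 0.182
```

```bash
python3 - <<'E'
from h import *
s=read_state(); print(s['position'].round(4),s['force'].round(2),s['moment'].round(3))
a=save('wrist','w6');b=save('side','s6')
cv2.imwrite('pics/c6.png',cv2.resize(b[220:400,310:490,::-1],None,fx=3.3,fy=3.3,interpolation=cv2.INTER_CUBIC))
for t in('lens_centre','lens_handle'):
  for n in('wrist','side'): print(t,n,[(np.round(d['position'],4).tolist(),round(d['confidence'],2)) for d in tip_of(t,n)][:3])
E
```

```text
[ 0.5185 -0.2792  0.1306] [ 0.49  0.41 -0.83] [-0.057  0.176  0.035]
lens_centre wrist [([0.5172, -0.429, 0.0087], 0.71), ([0.5791, -0.2692, 0.1157], 0.7), ([0.5152, -0.2783, 0.1305], 0.22)]
lens_centre side [([0.3057, -0.1686, 0.0057], 0.87), ([0.5781, -0.2637, 0.1181], 0.86), ([0.5201, -0.4294, 0.0093], 0.65)]
lens_handle wrist [([0.5804, -0.457, 0.0105], 0.97), ([0.5153, -0.2767, 0.1338], 0.84)]
lens_handle side [([0.5788, -0.4591, 0.0096], 0.94), ([0.2804, -0.2273, 0.0129], 0.81), ([0.5159, -0.2797, 0.1301], 0.73)]
```

View pics/w6.png

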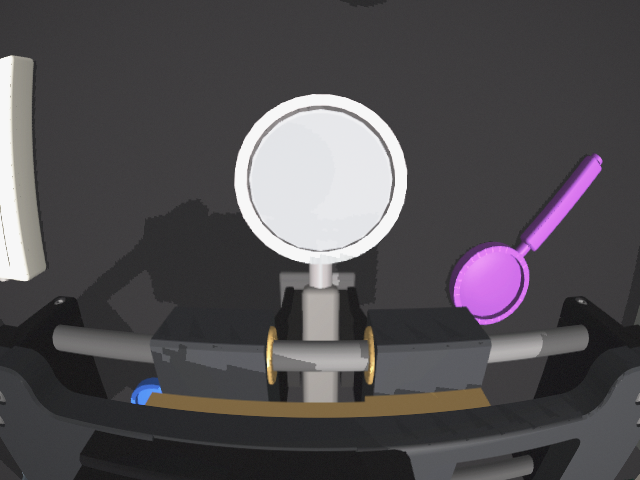

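View pics/c6.png

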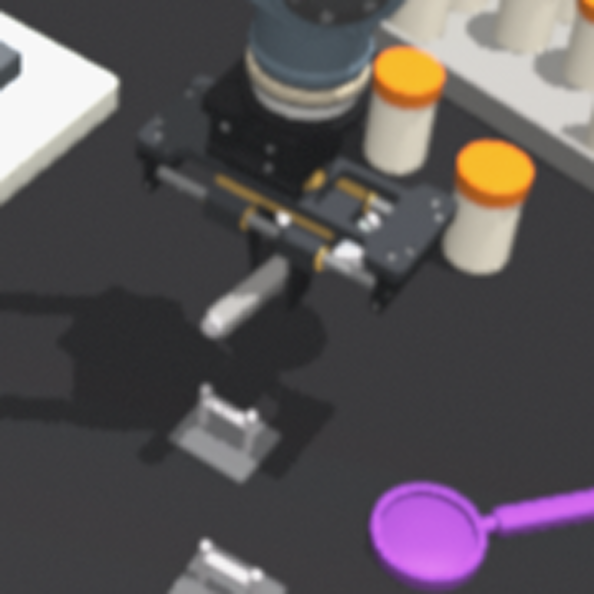

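Lens is held (opening 15.7 mm) with its start tilt of about 0.24 rad. The tool cannot pitch, so I'll level the lens by pressing the rim flat on the clear strip of the light stage, on the -y side, with the handle overhanging.

>>> {"api": "jog_arm", "payload": {
  "steps": [
    {"delta_pos": [1,8,5],"turn": 3,"fingers": 0},
    {"delta_pos": [2,20,10],"turn": 8,"fingers": 0},
    {"delta_pos": [3,35,15],"turn": 14,"fingers": 0},
    {"delta_pos": [4,52,20],"turn": 20.5,"fingers": 0},
    {"delta_pos": [5,70,20],"turn": 27,"fingers": 0},
    {"delta_pos": [6,88,20],"turn": 33.5,"fingers": 0},
    {"delta_pos": [8,106,20],"turn": 40,"fingers": 0},
    {"delta_pos": [9,124,20],"turn": 46.5,"fingers": 0},
    {"delta_pos": [10,142,20],"turn": 53,"fingers": 0},
    {"delta_pos": [11,160,20],"turn": 59.5,"fingers": 0},
    {"delta_pos": [12,176,20],"turn": 66,"fingers": 0},
    {"delta_pos": [13,190,20],"turn": 72.5,"fingers": 0},
    {"delta_pos": [14,202,20],"turn": 78.5,"fingers": 0},
    {"delta_pos": [15,212,20],"turn": 84,"fingers": 0},
    {"delta_pos": [16,217,20],"turn": 87,"fingers": 0},
    {"delta_pos": [16,218,20],"turn": 87.4,"fingers": 0},
    {"delta_pos": [16,218,20],"turn": 87.4,"fingers": 0},
    {"delta_pos": [16,218,20],"turn": 87.4,"fingers": 0}
  ]
}}

```text
time_s: 12.13
position: [0.5329, -0.0604, 0.1471]
tcp_rot: [[0.979, -0.001, -0.204], [0.204, 0.0, 0.979], [-0.001, -1.0, 0.0]]
force: [0.0, 0.2, -0.7]
opening: 0.178
```

```bash
cat >> h.py <<'E'
from scipy.optimize import least_squares
def rim_pts(im):
    hsv=cv2.cvtColor(im,cv2.COLOR_RGB2HSV)
    return None
def lens_fit(mask,s,zo=None):
    """fit lens lateral x, fwd g, height h (rel TCP up), pitch from outer contour (upper part)"""
    c,_=cv2.findContours(mask.astype(np.uint8),cv2.RETR_EXTERNAL,cv2.CHAIN_APPROX_NONE)
    pts=max(c,key=len).reshape(-1,2).astype(float)
    return pts
E
python3 - <<'E'
from h import *
s=read_state(); print(s['position'].round(4),s['force'].round(2),np.degrees(np.arctan2(s['tcp_rot'][1][0],s['tcp_rot'][0][0])).round(2))
a=save('wrist','w7')
m=trace('lens_centre','wrist')[0]; M=m['mask']; print(m['confidence'])
np.save('m7.npy',M)
for v in range(90,280,15):
    u=np.where(M[v])[0]
    if len(u): print(v,u.min(),u.max(),end=' | ')
E
```

```text
[ 0.5329 -0.0604  0.1471] [ 0.    0.21 -0.74] 11.76
0.89
105 277 363 | 120 259 383 | 135 247 394 | 150 240 401 | 165 236 404 | 180 235 406 | 195 236 405 | 210 241 400 | 225 249 391 | 240 260 379 | 255 284 357 | 270 310 331 |
```

View pics/w7.png

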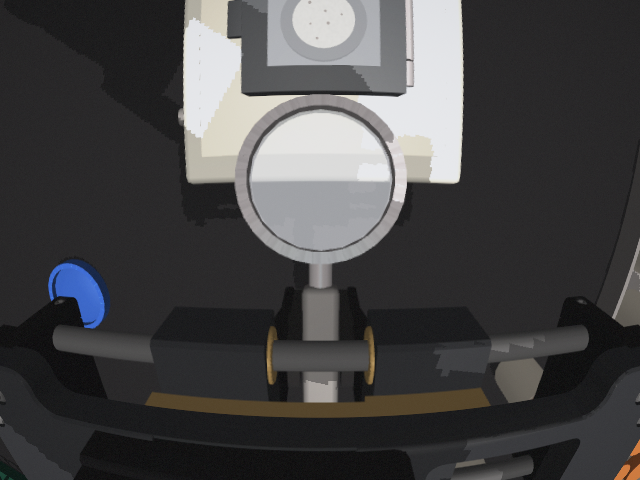

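```bash
cat >> h.py <<'E'
def hull(q,hg=.002):
    x,g,al=q; t=np.linspace(0,2*np.pi,181)
    ax=np.array([0,np.sin(al),np.cos(al)]); up=np.array([0,-np.cos(al),np.sin(al)]); lat=np.array([1.,0,0])
    c=np.array([x,-hg,0])+g*ax
    c_=camera_info('wrist'); f=240/np.tan(np.radians(c_['fov_y'])/2); T=np.linalg.inv(np.array(c_['tool_from_camera']))
    P=np.vstack([c+.036*(np.cos(t)[:,None]*ax+np.sin(t)[:,None]*lat)+k*.006*up for k in(1,-1)])
    Q=P@T[:3,:3].T+T[:3,3]; r=np.hypot(Q[:,0],Q[:,1]); th=np.arctan2(r,Q[:,2])
    uv=np.stack([c_['cx']+f*th*Q[:,0]/r,c_['cy']+f*th*Q[:,1]/r],1)
    return cv2.convexHull(uv.astype(np.float32)),uv
def fit_lens(M,vmax=250,hg=.002,g=None):
    c,_=cv2.findContours(M.astype(np.uint8),cv2.RETR_EXTERNAL,cv2.CHAIN_APPROX_NONE)
    p=max(c,key=len).reshape(-1,2).astype(np.float32); p=p[p[:,1]<vmax]
    def res(q):
        qq=q if g is None else (q[0],g,q[1])
        h,_=hull(qq,hg); return np.array([cv2.pointPolygonTest(h,(float(a),float(b)),True) for a,b in p])-.3
    f=least_squares(res,[0,.065,.2] if g is None else [0,.2],loss='soft_l1',f_scale=1.,diff_step=1e-3,x_scale=[.01,.01,.1] if g is None else [.01,.1])
    return f.x,np.sqrt(np.mean(f.fun**2)),len(p)
E
python3 - <<'E'
from h import *
M=np.load('m7.npy')
for hg in(0,.002,.004): print(hg,fit_lens(M,hg=hg))
for g in(.062,.064,.066): print(g,fit_lens(M,g=g))
E
```

```text
0 (array([-0.00058308,  0.06404727,  0.18488665]), np.float64(0.44467750275045553), 390)
0.002 (array([-0.00058287,  0.06453105,  0.21372261]), np.float64(0.4363128283482555), 390)
0.004 (array([-0.00058209,  0.06506621,  0.24142642]), np.float64(0.4337887150811219), 390)
0.062 (array([-0.00054074,  0.15437253]), np.float64(3.109333373074229), 390)
0.064 (array([-0.00057437,  0.20258908]), np.float64(0.7558950148793447), 390)
0.066 (array([-0.00057058,  0.247175  ]), np.float64(1.771670272408438), 390)
```

>>> {"api": "jog_arm", "payload": {
  "steps": [
    {"delta_pos": [0,0,-15],"turn": 0,"fingers": 0},
    {"delta_pos": [0,0,-35],"turn": 0,"fingers": 0},
    {"delta_pos": [0,0,-55],"turn": 0,"fingers": 0},
    {"delta_pos": [0,0,-70],"turn": 0,"fingers": 0},
    {"delta_pos": [0,0,-77],"turn": 0,"fingers": 0},
    {"delta_pos": [0,0,-77],"turn": 0,"fingers": 0}
  ]
}}

```text
time_s: 12.73
position: [0.532, -0.0603, 0.069]
tcp_rot: [[0.979, -0.003, -0.204], [0.204, 0.001, 0.979], [-0.003, -1.0, 0.002]]
force: [-0.4, 0.6, -1.0]
opening: 0.177
```

>>> {"api": "jog_arm", "payload": {
  "steps": [
    {"delta_pos": [0,0,-3],"turn": 0,"fingers": 0},
    {"delta_pos": [0,0,-6],"turn": 0,"fingers": 0},
    {"delta_pos": [0,0,-9],"turn": 0,"fingers": 0},
    {"delta_pos": [0,0,-12],"turn": 0,"fingers": 0},
    {"delta_pos": [0,0,-12],"turn": 0,"fingers": 0}
  ]
}}

```text
time_s: 13.15
position: [0.5339, -0.0606, 0.059]
tcp_rot: [[0.979, 0.002, -0.204], [0.204, -0.001, 0.979], [0.002, -1.0, -0.001]]
force: [1.4, -0.8, 0.6]
opening: 0.179
```

```bash
python3 - <<'E'
from h import *
s=read_state(); print(s['position'].round(4),s['force'].round(2),s['opening'])
a=save('wrist','w8');b=save('side','s8')
m=trace('lens_centre','wrist')[0]; M=m['mask']; print(m['confidence'],fit_lens(M,hg=.004),fit_lens(M,hg=.004,g=.065))
cv2.imwrite('pics/c8.png',cv2.resize(b[190:340,250:400,::-1],None,fx=3.9,fy=3.9,interpolation=cv2.INTER_CUBIC))
E
```

```text
[ 0.5339 -0.0606  0.059 ] [ 1.36 -0.79  0.56] 0.17903847264689693
0.84 (array([-0.00053137,  0.06501698,  0.17352785]), np.float64(0.5173868615358531), 399) (array([-0.00053202,  0.17319563]), np.float64(0.5177310904057852), 399)
```

View pics/c8.png

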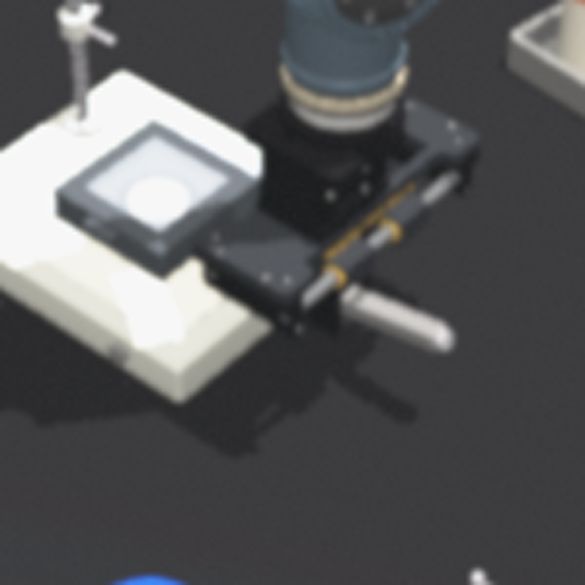

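View pics/w8.png

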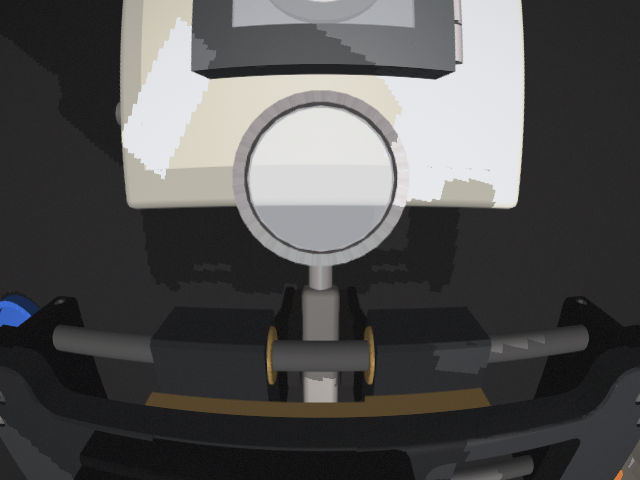

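>>> {"api": "jog_arm", "payload": {
  "steps": [
    {"delta_pos": [0,0,-2],"turn": 0,"fingers": 0},
    {"delta_pos": [0,0,-4],"turn": 0,"fingers": 0},
    {"delta_pos": [0,0,-6],"turn": 0,"fingers": 0},
    {"delta_pos": [0,0,-8],"turn": 0,"fingers": 0},
    {"delta_pos": [0,0,-10],"turn": 0,"fingers": 0},
    {"delta_pos": [0,0,-12],"turn": 0,"fingers": 0},
    {"delta_pos": [0,0,-14],"turn": 0,"fingers": 0},
    {"delta_pos": [0,0,-14],"turn": 0,"fingers": 0}
  ]
}}

```text
time_s: 13.97
position: [0.5327, -0.0601, 0.044]
tcp_rot: [[0.979, -0.001, -0.205], [0.205, 0.0, 0.979], [-0.001, -1.0, 0.001]]
force: [1.6, -1.2, 2.0]
opening: 0.177
```

```bash
python3 - <<'E'
from h import *
s=read_state(); print(s['position'].round(4),s['force'].round(2),s['moment'].round(3))
a=save('wrist','w9')
m=trace('lens_centre','wrist')[0]; M=m['mask']; print(m['confidence'],fit_lens(M,hg=.004),fit_lens(M,hg=.004,g=.065))
E
```

```text
[ 0.5327 -0.0601  0.044 ] [ 1.61 -1.17  1.97] [-0.029 -0.102 -0.029]
0.96 (array([0.   , 0.065, 0.2  ]), np.float64(nan), 0) (array([0. , 0.2]), np.float64(nan), 0)
  return _methods._mean(a, axis=axis, dtype=dtype,
  ret = ret.dtype.type(ret / rcount)
```

```bash
cat >> h.py <<'E'
def meas():
    ms=[m for m in trace('lens_centre','wrist') if m['mask'][110:250,240:400].sum()>3000]
    M=ms[0]['mask']; return ms[0]['confidence'],fit_lens(M,hg=.004)[0].round(4),fit_lens(M,hg=.004,g=.065)[0].round(4)
E
python3 - <<'E'
from h import *
print(meas())
E
```

```text
(0.58, array([-0.0005,  0.0648,  0.0224]), array([-0.0005,  0.0259]))
```

View pics/w9.png

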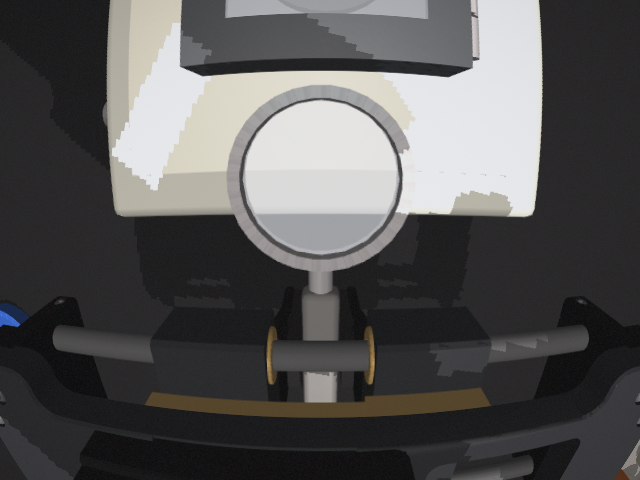

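>>> {"api": "jog_arm", "payload": {
  "steps": [
    {"delta_pos": [0,0,-0.5],"turn": 0,"fingers": 0},
    {"delta_pos": [0,0,-0.5],"turn": 0,"fingers": 0}
  ]
}}

```text
time_s: 14.28
position: [0.5329, -0.0601, 0.044]
tcp_rot: [[0.979, -0.0, -0.205], [0.205, 0.0, 0.979], [-0.0, -1.0, 0.0]]
force: [0.4, -0.1, 1.5]
opening: 0.177
```

>>> {"api": "jog_arm", "payload": {
  "steps": [
    {"delta_pos": [0,0,-0.5],"turn": 0,"fingers": 0},
    {"delta_pos": [0,0,-0.5],"turn": 0,"fingers": 0}
  ]
}}

```text
time_s: 14.45
position: [0.5329, -0.0601, 0.0435]
tcp_rot: [[0.979, -0.0, -0.205], [0.205, 0.0, 0.979], [-0.0, -1.0, 0.0]]
force: [-0.3, 0.1, 1.6]
opening: 0.181
```

>>> {"api": "jog_arm", "payload": {
  "steps": [
    {"delta_pos": [0,0,-0.5],"turn": 0,"fingers": 0},
    {"delta_pos": [0,0,-0.5],"turn": 0,"fingers": 0}
  ]
}}

```text
time_s: 14.62
position: [0.533, -0.0601, 0.043]
tcp_rot: [[0.979, -0.0, -0.205], [0.205, 0.0, 0.979], [-0.0, -1.0, 0.0]]
force: [0.7, -0.7, 2.3]
opening: 0.18
```

>>> {"api": "jog_arm", "payload": {
  "steps": [
    {"delta_pos": [0,0,-0.5],"turn": 0,"fingers": 0},
    {"delta_pos": [0,0,-0.5],"turn": 0,"fingers": 0}
  ]
}}

```text
time_s: 14.78
position: [0.533, -0.0601, 0.0425]
tcp_rot: [[0.979, -0.0, -0.205], [0.205, 0.0, 0.979], [-0.0, -1.0, 0.0]]
force: [1.0, -0.9, 1.7]
opening: 0.182
```

>>> {"api": "jog_arm", "payload": {
  "steps": [
    {"delta_pos": [0,0,-0.5],"turn": 0,"fingers": 0},
    {"delta_pos": [0,0,-0.5],"turn": 0,"fingers": 0}
  ]
}}

```text
time_s: 14.95
position: [0.533, -0.0602, 0.042]
tcp_rot: [[0.979, -0.0, -0.205], [0.205, 0.0, 0.979], [-0.0, -1.0, 0.0]]
force: [0.1, -0.2, 1.4]
opening: 0.184
```

```bash
python3 - <<'E'
from h import *
s=read_state(); print(s['position'].round(4),s['force'].round(2),s['moment'].round(3))
a=save('wrist','w10'); print(meas())
E
```

```text
[ 0.533  -0.0602  0.042 ] [ 0.1  -0.2   1.45] [ 0.1    0.09  -0.054]
(0.75, array([-0.0006,  0.0646,  0.0082]), array([-0.0006,  0.0126]))
```

>>> {"api": "jog_arm", "payload": {
  "steps": [
    {"delta_pos": [0,0,-0.5],"turn": 0,"fingers": 0},
    {"delta_pos": [0,0,-0.5],"turn": 0,"fingers": 0}
  ]
}}

```text
time_s: 15.22
position: [0.533, -0.0602, 0.0417]
tcp_rot: [[0.979, -0.0, -0.205], [0.205, 0.0, 0.979], [-0.0, -1.0, 0.0]]
force: [-0.3, -0.6, 4.1]
opening: 0.178
```

>>> {"api": "jog_arm", "payload": {
  "steps": [
    {"delta_pos": [0,0,-0.5],"turn": 0,"fingers": 0},
    {"delta_pos": [0,0,-0.5],"turn": 0,"fingers": 0}
  ]
}}

```text
time_s: 15.38
position: [0.5331, -0.0602, 0.0412]
tcp_rot: [[0.979, 0.0, -0.205], [0.205, -0.0, 0.979], [0.0, -1.0, -0.0]]
force: [-0.6, -1.5, 4.5]
opening: 0.182
```

>>> {"api": "jog_arm", "payload": {
  "steps": [
    {"delta_pos": [0,0,-0.5],"turn": 0,"fingers": 0},
    {"delta_pos": [0,0,-0.5],"turn": 0,"fingers": 0}
  ]
}}

```text
time_s: 15.55
position: [0.5331, -0.0603, 0.0406]
tcp_rot: [[0.979, 0.0, -0.205], [0.205, -0.0, 0.979], [0.0, -1.0, -0.0]]
force: [-1.2, -0.8, 4.4]
opening: 0.181
```

```bash
python3 - <<'E'
from h import *
s=read_state(); print(s['position'].round(4),s['force'].round(2),s['moment'].round(3))
a=save('wrist','w11');b=save('side','s11'); print(meas())
E
```

```text
[ 0.5331 -0.0603  0.0406] [-1.2  -0.81  4.38] [-0.032  0.132  0.012]
(0.62, array([-0.0006,  0.0648, -0.0204]), array([-0.0006, -0.0187]))
```

View pics/w11.png

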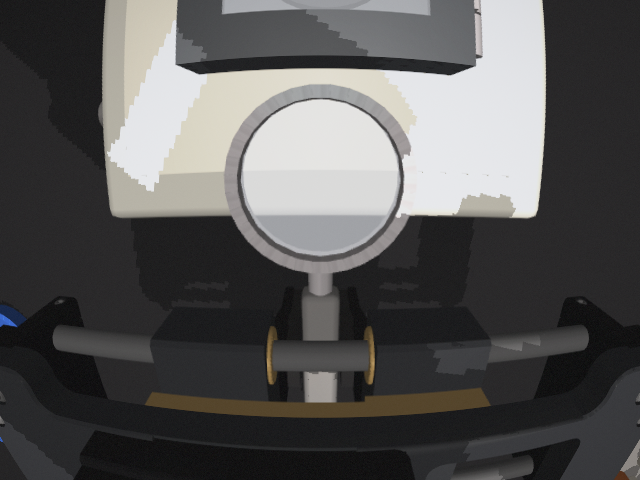

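>>> {"api": "jog_arm", "payload": {
  "steps": [
    {"delta_pos": [0,0,6],"turn": 0,"fingers": 0},
    {"delta_pos": [0,0,16],"turn": 0,"fingers": 0},
    {"delta_pos": [0,0,32],"turn": 0,"fingers": 0},
    {"delta_pos": [0,0,50],"turn": 0,"fingers": 0},
    {"delta_pos": [-1,6,68],"turn": 0,"fingers": 0},
    {"delta_pos": [-3,16,80],"turn": 0,"fingers": 0},
    {"delta_pos": [-6,32,86],"turn": 0,"fingers": 0},
    {"delta_pos": [-10,50,88],"turn": 0,"fingers": 0},
    {"delta_pos": [-13,66,88],"turn": 0,"fingers": 0},
    {"delta_pos": [-16,80,88],"turn": 0,"fingers": 0},
    {"delta_pos": [-17.5,88,88],"turn": 0,"fingers": 0},
    {"delta_pos": [-18,91,88],"turn": 0,"fingers": 0},
    {"delta_pos": [-18,91,88],"turn": 0,"fingers": 0},
    {"delta_pos": [-18,91,88],"turn": 0,"fingers": 0},
    {"delta_pos": [-18,91,88],"turn": 0,"fingers": 0}
  ]
}}

```text
time_s: 16.95
position: [0.5154, 0.0302, 0.1285]
tcp_rot: [[0.979, 0.0, -0.204], [0.204, -0.0, 0.979], [0.0, -1.0, -0.0]]
force: [1.0, 0.5, -2.0]
opening: 0.181
```

```bash
python3 - <<'E'
from h import *
s=read_state(); print(s['position'].round(4),s['force'].round(2),s['moment'].round(3))
a=save('wrist','w12');b=save('side','s12');t=save('top','t12'); print(meas())
for t_ in('lens_centre','pointer_tip','lens_handle','cover_edge'):
  for n in('wrist','side','top'): print(t_,n,[(np.round(d['position'],4).tolist(),round(d['confidence'],2)) for d in tip_of(t_,n) if abs(d['position'][1]-.1)<.13])
cv2.imwrite('pics/c12.png',cv2.resize(b[150:300,210:360,::-1],None,fx=3.9,fy=3.9,interpolation=cv2.INTER_CUBIC))
E
```

```text
[0.5154 0.0302 0.1285] [ 1.04  0.53 -1.98] [-0.093  0.016  0.016]Traceback (most recent call last):
  File "<stdin>", line 3, in <module>
  File "h.py", line 59, in meas
    M=ms[0]['mask']; return ms[0]['confidence'],fit_lens(M,hg=.004)[0].round(4),fit_lens(M,hg=.004,g=.065)[0].round(4)
      ~~^^^
IndexError: list index out of range
```

View pics/w12.png

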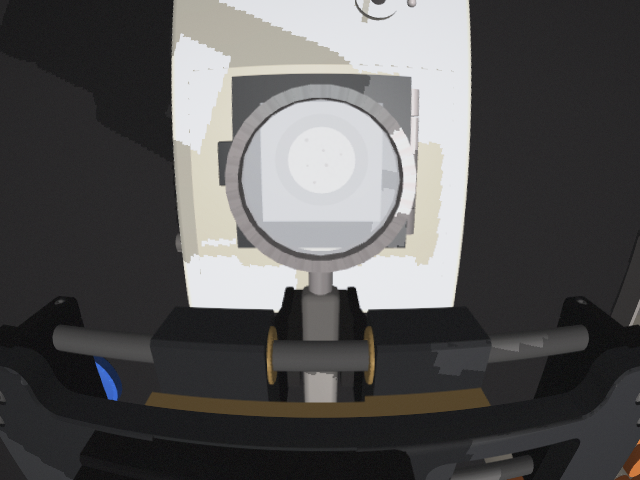

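```bash
python3 - <<'E'
from h import *
b=save('side','s12')
for n in('side',):
  for t_ in('lens_centre','pointer_tip','lens_handle','cover_edge'):
    print(t_,n,[(np.round(d['position'],4).tolist(),round(d['confidence'],2)) for d in tip_of(t_,n) if abs(d['position'][1]-.1)<.13])
t=save('top','t12')
print([(np.round(d['position'],4).tolist(),round(d['confidence'],2)) for d in tip_of('lens_centre','top') if abs(d['position'][1]-.1)<.13])
cv2.imwrite('pics/c12.png',cv2.resize(b[130:290,220:380,::-1],None,fx=3.7,fy=3.7,interpolation=cv2.INTER_CUBIC))
A=cv2.imread('pics/w11.png',0);B=cv2.imread('pics/w12.png',0)
def cr(A): return cv2.resize(A[75:290,215:425],None,fx=1.9,fy=1.9)
cv2.imwrite('pics/d12.png',np.hstack([cr(A),cr(B)]))
E
```

```text
lens_centre side []
pointer_tip side []
lens_handle side [([0.5049, 0.0968, 0.0003], 0.64), ([0.5201, 0.026, 0.1316], 0.49)]
cover_edge side [([0.4549, 0.084, 0.058], 0.73), ([0.5121, 0.026, 0.1338], 0.35)]
[]
```

View pics/c12.png

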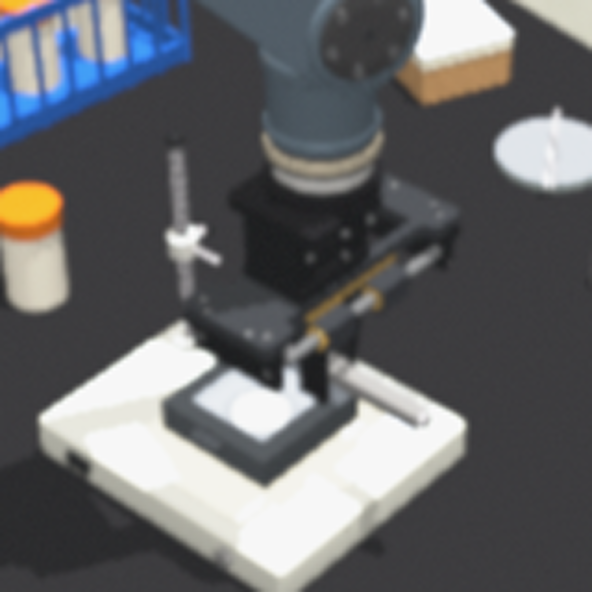

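View pics/d12.png

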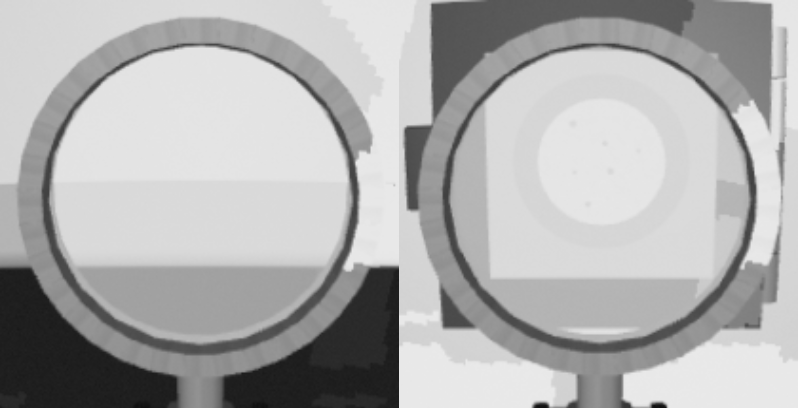

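```bash
python3 - <<'E'
from h import *
s=read_state(); print(s['time_s'],s['position'].round(4),s['force'].round(2))
print('pad',atz(*wray(320.8,159.7,s),.052).round(4))
# rim contour points picked: left/right/top/bottom from d12 right panel
import itertools
pts=[]
R=np.array(s['tcp_rot']);p=np.array(s['position'])
for hg in(.0022,.004):
  for al in(-.02,-.027,-.035,0):
    h,uv=hull((-.0006,.0648,al),hg); u=h.reshape(-1,2); print(hg,al,'L%.1f R%.1f T%.1f B%.1f'%(u[:,0].min(),u[:,0].max(),u[:,1].min(),u[:,1].max()))
print('obs L%.1f R%.1f T%.1f B%.1f'%(215+19.5/1.9,215+(781-399)/1.9,75+17/1.9,75+376/1.9))
for al in(-.02,-.03):
    ctool=np.array([-.0006,-.0022,0])+.0648*np.array([0,np.sin(al),np.cos(al)]); print('lens',(R@ctool+p).round(4))
E
```

```text
17.5 [0.5151 0.0308 0.1285] [-0.33  0.26 -1.44]
pad [0.5012 0.0953 0.052 ]
0.0022 -0.02 L225.3 R415.2 T84.2 B271.1
0.0022 -0.027 L225.0 R415.5 T84.1 B271.4
0.0022 -0.035 L224.6 R415.9 T84.1 B271.7
0.0022 0 L226.1 R414.4 T84.5 B270.3
0.004 -0.02 L224.1 R416.4 T83.6 B272.8
0.004 -0.027 L223.8 R416.7 T83.5 B273.1
0.004 -0.035 L223.4 R417.1 T83.4 B273.4
0.004 0 L224.9 R415.5 T83.9 B271.9
obs L225.3 R416.1 T83.9 B272.9
lens [0.5012 0.094  0.132 ]
lens [0.5012 0.094  0.1327]
```

>>> {"api": "jog_arm", "payload": {
  "steps": [
    {"delta_pos": [0,0.5,-0.5],"turn": 0,"fingers": 0},
    {"delta_pos": [0,0.5,-1],"turn": 0,"fingers": 0},
    {"delta_pos": [0,0.5,-1],"turn": 0,"fingers": 0},
    {"delta_pos": [0,0.5,-1],"turn": 0,"fingers": 0},
    {"delta_pos": [0,0.5,-1],"turn": 0,"fingers": 0},
    {"delta_pos": [0,0.5,-1],"turn": 0,"fingers": 0},
    {"delta_pos": [0,0.5,-1],"turn": 0,"fingers": 0},
    {"delta_pos": [0,0.5,-1],"turn": 0,"fingers": 0},
    {"delta_pos": [0,0.5,-1],"turn": 0,"fingers": 0},
    {"delta_pos": [0,0.5,-1],"turn": 0,"fingers": 0},
    {"delta_pos": [0,0.5,-1],"turn": 0,"fingers": 0},
    {"delta_pos": [0,0.5,-1],"turn": 0,"fingers": 0}
  ]
}}

```text
time_s: 18.5
position: [0.5151, 0.0313, 0.1275]
tcp_rot: [[0.979, -0.0, -0.205], [0.205, -0.0, 0.979], [-0.0, -1.0, 0.0]]
force: [0.2, 0.0, -1.4]
opening: 0.179
```

```bash
python3 - <<'E'
from h import *
s=read_state(); print(s['time_s'],s['position'].round(4),s['force'].round(2),np.abs(s['qvel']).max())
a=save('wrist','w13'); b=save('side','s13')
A=cv2.imread('pics/w12.png',0);B=a[:,:,1]
cv2.imwrite('pics/d13.png',np.hstack([cv2.resize(X[75:290,215:425],None,fx=1.9,fy=1.9) for X in(A,cv2.cvtColor(a,cv2.COLOR_RGB2GRAY))]))
print('side ptr/cover', [(t,np.round(d['position'],3).tolist()) for t in('pointer_tip','cover_edge') for d in tip_of(t,'side')[:1]])
# where side view should show pointer if unmoved
print(proj('side',[.5214,.1697,.1315]))
cv2.imwrite('pics/c13.png',cv2.resize(b[130:290,220:380,::-1],None,fx=3.7,fy=3.7,interpolation=cv2.INTER_CUBIC))
E
```

```text
18.5 [0.5151 0.0313 0.1275] [ 0.22  0.05 -1.4 ] 0.06588971373235483
side ptr/cover [('pointer_tip', [0.522, 0.17, 0.128]), ('cover_edge', [0.455, 0.084, 0.061])]
[279.14070349 199.91875337]
```

View pics/d13.png

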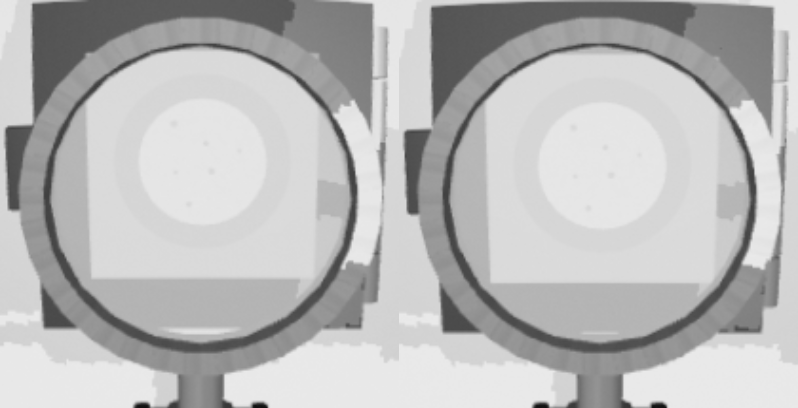

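View pics/c13.png

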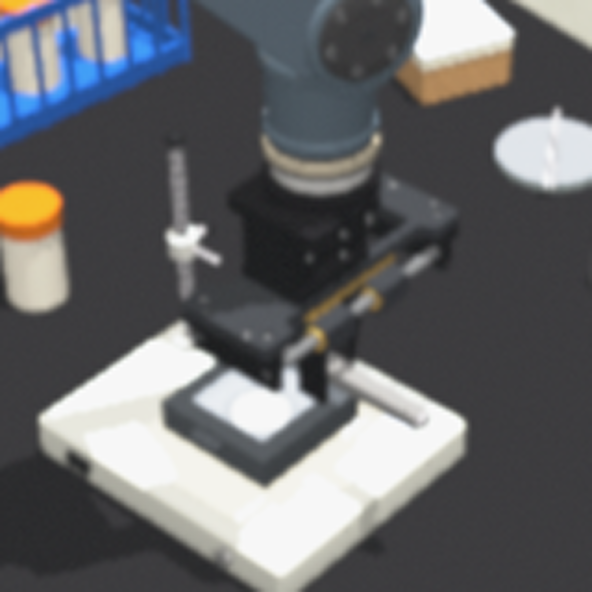

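```bash
python3 - <<'E'
from rig import hand_in
print(hand_in())
E
```

```text
the job is handed in; nothing more can be done
None
```

The cover is shut and the lens is held over the pad at focal height, about 1–1.5° off level. I handed the job in at about 18.6 s.

- **Cover:** I swung it shut with the closed fingertips and pressed at about 24 N against a hard stop. The fingertip then stood at 66 mm, the height of the closed cover. The side view shows the edges meeting.
- **Lens:** I gripped the steel lens about 65 mm from its centre. The tool cannot pitch, so I pressed the rim against the clear strip of the light stage to take out the starting tilt of about 0.24 rad. I went about 1 mm past the flush point, which left the lens side slightly high (0.02–0.03 rad). I left that uncorrected.
- **Final position:**

| | x (m) | y (m) | z (m) |
|---|---|---|---|
| Lens centre | 0.501 | 0.0945 | 0.131–0.132 |
| Pad centre, measured from several views | 0.501–0.502 | 0.0935–0.095 | 0.052 (given) |
| Pointer tip, measured from four views | 0.521 | 0.170 | 0.1315 |

- **Last checks:** The rim stayed put in the last two wrist pictures, so the lens was steady in the grip. The pointer was within 1 pixel of where it should be if unmoved. In the side crop, the jar by the stage stands undisturbed. I took no last picture of the other two jars; the arm's path kept clear of them.
- **Failed or disagreed:** At the final pose the trained network did not find the lens in any view, so its place comes from the arm pose and the rim outline. The network put the pointer 3 mm lower (0.128) in the side view. The grip height from the image and from the stage contact differed by 1–2 mm.

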